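# Tension the scroll saw blade and set the hold-down

## Task

Get the little scroll saw ready to cut the panel blank that lies on its table. Wind the tension wheel clockwise (seen from above), regripping as needed, until the slack is gone and the wheel feels firm, so that the blade is properly tight but never overstretched; and lower the hold-down gently until its forked foot rests on the panel. Leave the panel where it lies and do not disturb the things lying around the saw.

Things in the scene. Friction and masses are not known exactly. Their poses are not given: they have to be found in the camera images.
- saw: Compact scroll saw bolted to the bench: grey-green casting about 530 mm long, 200 mm wide. Origin on the bench under its middle; +x runs along the saw to the rear (tension wheel) end, -x to the blade end, z up. The aluminium saw table (240 x 200 mm, top 120 mm above the bench) is at the blade end. A motor sticks out on the +y side, below 120 mm.
- wheel_grip (a point): Centre of the black fluted tension wheel, half-way up: 52 mm diameter, 24 mm thick, vertical axis, 180 mm along the saw's +x. It sits on a thin hub (22 mm diameter); the first wider part below is a 38 mm collar 36 mm under this point; nothing is above. It can be gripped across its diameter from above at any yaw (40 N grips without slipping), and opened fingers can turn back round it.
- upper_arm: The saw's upper rocker arm, 380 mm long. Origin at its pivot, 40 mm along the saw's +x, 200 mm above the bench; -x points to its nose with the blade hook. Winding pushes its rear end down and lifts the nose 3 mm per rad of the screw. Once the blade bears, the moment to wind on grows by about 0.3 N m per rad of the wheel (held still; moving adds 0.25 N m per rad/s).
- blade: Thin upright pin-ended saw blade at the nose of the arm, 180 mm along the saw's -x. Origin at its upper cross pin (4 x 14 mm), which the arm's hook lifts once the slack is gone; its set height differs by some mm. Properly tight it pulls about 26 N and the wheel is firm at about 0.45 N m (good: 0.38 to 0.53 N m); above 50 N (0.68 N m) it is overstretched.
- cap_top (a point): Centre of the flat top of the hold-down's black round cap (26 mm diameter, 16 mm high) on an 8 mm rod that slides vertically, 215 mm along the saw's -x. Pressing down with about 4 N slides rod and foot down; they stay where they are left. The cap stays at least 12 mm clear of the guide block below it.
- foot (a point): Underside of the hold-down's forked steel foot (two tines 52 x 8 x 4 mm, straddling the blade), 141 mm below the cap's top and rigid with it. It starts 15 to 35 mm above the panel. When it meets the panel the cap comes to a hard stop; more than 40 N on the panel is too much.
- holddown: The whole sliding hold-down (foot, rod and cap, 120 g). Origin at the underside of the foot, on the rod's axis; z up.
- panel: Flat black plastic instrument-panel blank, 105 x 90 x 5 mm, 90 g, lying loose on the saw table under the hold-down's foot, in front of the blade. Origin at the centre of its underside, z up. To be left where it is.
- pump: Bystander: blue desoldering pump, 200 mm long, 22 mm thick, lying on the bench. Origin under its middle.
- cutters: Bystander: wire cutters with red handles, 150 mm long, lying on the bench. Origin near the middle, underneath.
- blade_tin: Bystander: flat steel tin for spare blades, 100 x 57 x 20 mm, lying on the bench between robot and saw. Origin under its middle.
- screw (a joint): Angle of the screw under the wheel, rad, growing as the wheel is wound clockwise seen from above (tightening), range 0 to 7. The wheel stays at its height; its rubber-bushed hub gives 0.4 rad per N m and springs back when let go, but the screw does not unwind. The slack left differs (0.3 to 1.9 rad more before the blade bears). While slack it turns with under 0.1 N m.
Mind the look-alikes: they are no part of the job. Of the things shaped like the panel, the black one is meant.

How it is judged:
At the end, for the whole second after the job is handed in: The blade pull on the upper arm's hook lies between 18 and 38 N, the foot of the hold-down rests on the panel (within 1.5 mm), and the panel lies still within 10 mm of where it was (contact force between upper_arm and blade between 18 and 38 N and z of foot in the frame of panel between 0.003 and 0.0065 m and distance of panel from where it was at the start of the episode below 0.01 m and linear speed of panel below 0.02 m/s); the robot touches nothing.
It fails at once if the blade is overstretched (pull above 50 N) (contact force between upper_arm and blade above 50 N).
It fails at once if the hold-down is rammed onto the panel (more than 40 N) (contact force between holddown and panel above 40 N).
It fails at once if the panel is pushed out of place (distance of panel from where it was at the start of the episode above 0.015 m).
It fails at once if a bystander is disturbed (distance of any of pump, cutters, blade_tin from where it was at the start of the episode above 0.02 m).
It also fails if it takes over 61 s, if anything falls off the work surface, if the arm or the gripper's body presses on something with over 40 N, if the wrist force passes 120 N, or if a joint passes its speed limit or range.

## Robot

A 6-joint arm with a two-finger parallel gripper is mounted at the origin on the work surface. World frame = base frame: x ahead of the robot, y to its left, z up, the work surface at z = 0. Lengths are in m, angles in rad, forces in N, time in s.
With the tool pointing down it reaches from about 0.35 to 0.975 m from the base axis. Payload 4.9 kg.
Tool frame: the origin (TCP) lies on the front face of the gripper's body, between the roots of the fingers; the fingertips stand r.tips_ahead ahead of it and the grasp point (between the pads) lies 54 mm ahead of it (r.tips_ahead is the distance from the TCP to the fingertips, in m); z points along the fingers, y is the direction in which the jaws open and shut (so a half turn about z gives the same grasp; the last joint's range is limited). The gripper opens to 85 mm and grips with 20 to 120 N. Pads are 22 mm wide; open, the fingers measure 114 mm over their backs; the gripper's body (76 mm by 85 mm) begins 54 mm behind the grasp point. The pads swing forward as they close: fully open they stand 13 mm farther back than shut.
Start: joints at [-1.44, 0.053, 1.613, -0, 1.476, -0.119], TCP at [0.155, -0.606, 0.304] pointing down, gripper open.
Joint ranges: [-3.01, 3.01], [-1.01, 2.22], [0.06, 2.58], [-1.02, 4.17], [0.09, 2.62], [-3.14, 3.14]. Speed limits (rad/s): [2.57, 2.57, 3.14, 3.14, 3.14, 3.14].

## Interface

Orientations are given as a rotation vector (axis times angle).
In Python, from rig import observe, optics, r gives the robot as it stands. The module is installed in compiled form; this text tells all that it offers.
- The arm moves only by the tool jog_arm, never from a script. Its argument "increments" is a list of rows, each an object with "xyz": the shift along the world's x, y, z in mm, a list of three; "angular": the turn, a rotation vector about the world's x, y, z in units of 8 degrees (1.0 is 8 degrees), a list of three. A call has 1 to 12 rows; each row is the pose to reach, as a shift and turn from the pose commanded when the call began; what a row does not reach only later rows make up. A row lasts 1/8 s, in which the tool goes at most 62.5 mm and 10.7 degrees, less where a joint would pass 70% of its speed; a pose out of reach is approached as far as the arm can. A call with a gripper value outside its range is refused whole. "hand" is the finger opening in mm, from 0 to 85.4, set as the call begins (left out, the last holds). The fingers move at their own pace and stop on an object; the grip force is fixed at half the most. Time passes only in rows, so rows that repeat a pose let the fingers close. It gives the time, the measured TCP pose, the force and the opening at its end, in the units of the state.
- observe(): the state, without advancing time (a new reading comes with each control period).
- optics.camera(name): name is "side" or "top" or "wrist"; returns a dict with "pixels" (420x560x3 uint8, blue, green, red), "fx", "fy", "cx", "cy" (pixels), "distortion" ([k1, k2, p1, p2, k3] as OpenCV has them; the pictures are not rectified), "rvec" (rotation vector, rad) and "tvec" (3), from world to camera coordinates, as OpenCV has them. Camera axes: x right, y down, z forward; pixel columns grow to the right and rows downward; lengths in m; the calibration is good to about 2 mm. A picture is of the moment at which its call begins. There is no depth.
- r.hand_in(): hands the job in, once; it reports no verdict.
The state is a dict: "time": time; "joint_pos": joint angles; "joint_velocities": joint speeds; "tau": joint torques, N m; "tcp_pos": TCP position; "tcp_rot": TCP orientation; "contact_force": force on the tool from outside, world axes, zero at the start; "wrist_torque": the same for the moment, N m; "finger_gap": finger opening in m.
Only numpy, scipy, OpenCV 4.12 (cv2) and the standard library are available. Lean on these libraries where they do the work, as an engineer would, in place of code of your own. Each camera call takes 0.05 s, during which the arm holds its last target.

## Working session

There is one attempt and no reset: what is moved stays moved. The work goes in short steps, Python scripts to look and compute and a tool call to move; the robot and the scene stay as the last step left them, time stands still between calls to the robot, and variables do not carry over. Pictures are saved under pics/ and viewed, and the job is handed in when it is done.

Besides the shell and the picture viewer there is one more tool, called after "Request:" by a JSON object that holds its "api" and its "payload". jog_arm: Moves the arm, as the interface text tells. Its arguments: {"type":"object","properties":{"increments":{"type":"array"},"hand":{"type":"number"}},"required":["increments"]}

```bash
mkdir -p pics; cat > h.py <<'E'
import numpy as np, cv2
from rig import observe, optics, r
def snap(n,f):
    c=optics.camera(n); cv2.imwrite('pics/'+f,c['pixels']); 
    import pickle; pickle.dump({k:c[k] for k in c},open('pics/'+f+'.pkl','wb')); return c
def load(f):
    import pickle; return pickle.load(open('pics/'+f+'.pkl','rb'))
def KD(c):
    return np.array([[c['fx'],0,c['cx']],[0,c['fy'],c['cy']],[0,0,1.]]),np.array(c['distortion'],float)
def ray(c,uv):
    K,D=KD(c); R=cv2.Rodrigues(np.array(c['rvec'],float))[0]; t=np.array(c['tvec'],float).ravel()
    p=cv2.undistortPoints(np.array([[uv]],float),K,D)[0,0]
    return -R.T@t, R.T@np.array([p[0],p[1],1.])
def onz(c,uv,z):
    o,d=ray(c,uv); return o+d*(z-o[2])/d[2]
def proj(c,P):
    K,D=KD(c); return cv2.projectPoints(np.array(P,float).reshape(-1,3),np.array(c['rvec'],float),np.array(c['tvec'],float),K,D)[0].reshape(-1,2)
def tri(obs):
    A=np.zeros((3,3));b=np.zeros(3)
    for c,uv in obs:
        o,d=ray(c,uv); d=d/np.linalg.norm(d); M=np.eye(3)-np.outer(d,d); A+=M;b+=M@o
    return np.linalg.solve(A,b)
def crop(f,x0,y0,x1,y1,s,out):
    im=cv2.imread('pics/'+f)[y0:y1,x0:x1]; cv2.imwrite('pics/'+out,cv2.resize(im,None,fx=s,fy=s,interpolation=cv2.INTER_CUBIC))
E
python3 - <<'E'
from h import *
for n in ['side','top','wrist']:
    c=snap(n,n+'0.png'); o,d=ray(c,(280,210)); print(n,o,d)
print(observe(), r.tips_ahead)
E
```

```text
side [ 0.51169092 -0.74203137  0.67568776] [ 0.06464615  0.86098318 -0.50562134]
top [0.44544061 0.11389431 1.14973653] [ 0.10595147  0.00571669 -0.99461421]
wrist [ 0.22175316 -0.58746594  0.37192796] [-0.26788461 -0.06673629 -0.96114763]
{'time': 0.15, 'joint_pos': array([-1.43997750e+00,  5.32582317e-02,  1.61397426e+00, -6.78275118e-06,
        1.47598768e+00, -1.18988563e-01]), 'joint_velocities': array([ 3.90540048e-04, -1.09582769e-03, -4.15846050e-03,  9.35934623e-04,
       -1.81276334e-03,  8.94957517e-05]), 'tau': array([ 1.61442863e-04, -3.94239414e+01, -3.70722699e+01, -1.36850272e-04,
        4.64928497e-03,  1.52831412e-06]), 'tcp_pos': array([ 0.15446897, -0.605235  ,  0.30291505]), 'tcp_rot': array([-3.11550372e+00, -3.91175294e-01,  2.57140306e-05]), 'contact_force': array([-0.03662349, -0.99881864,  0.19907762]), 'wrist_torque': array([0.01579005, 0.03650179, 0.03925056]), 'finger_gap': 0.08574906592952512} 0.0726
```

View pics/side0.png

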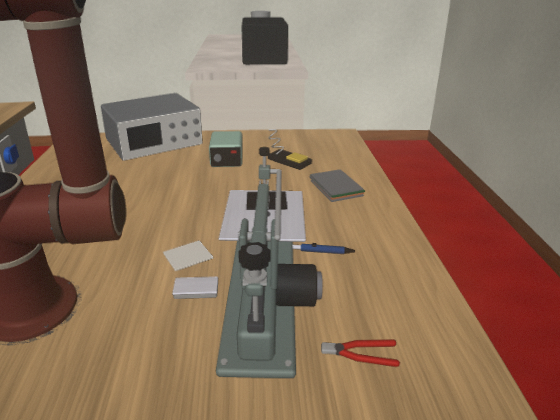

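View pics/top0.png

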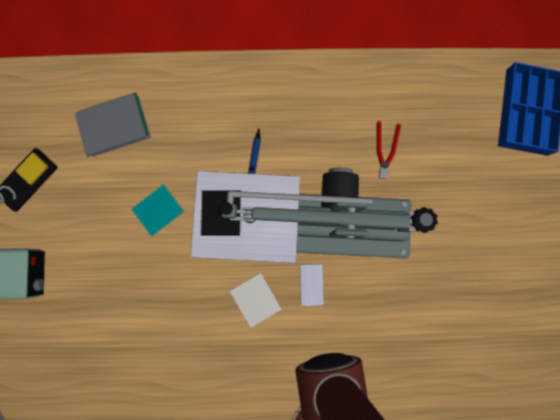

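The side view shows the wheel at about (255,252) and the hold-down cap at about (264,152). In the top view the wheel is at about (425,219), the cap near (228,210) and the black panel at (220,212). Next I enlarge these areas.

```bash
python3 - <<'E'
from h import *
crop('side0.png',210,135,340,285,5,'s1.png')
crop('top0.png',185,160,315,270,6,'t1.png')
crop('top0.png',390,180,450,260,7,'t2.png')
E
```

```text
(no output)
```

View pics/s1.png

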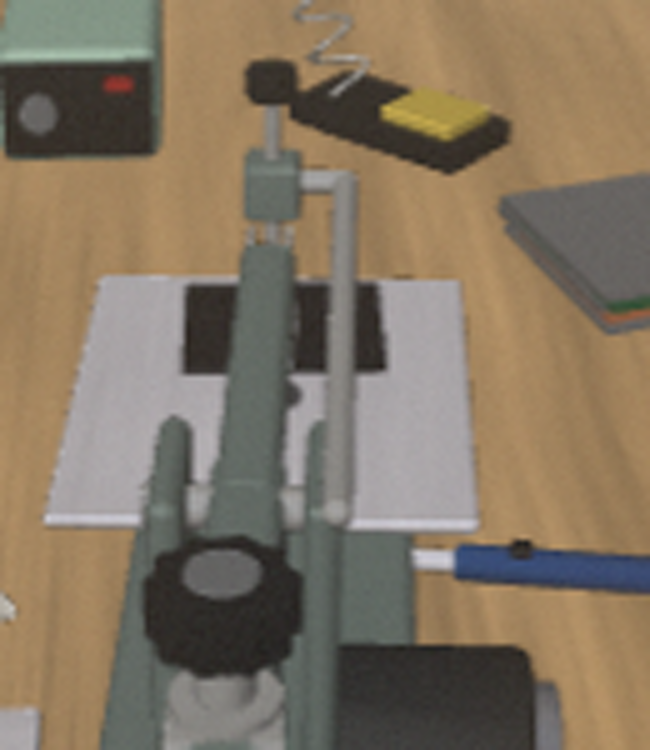

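View pics/t1.png

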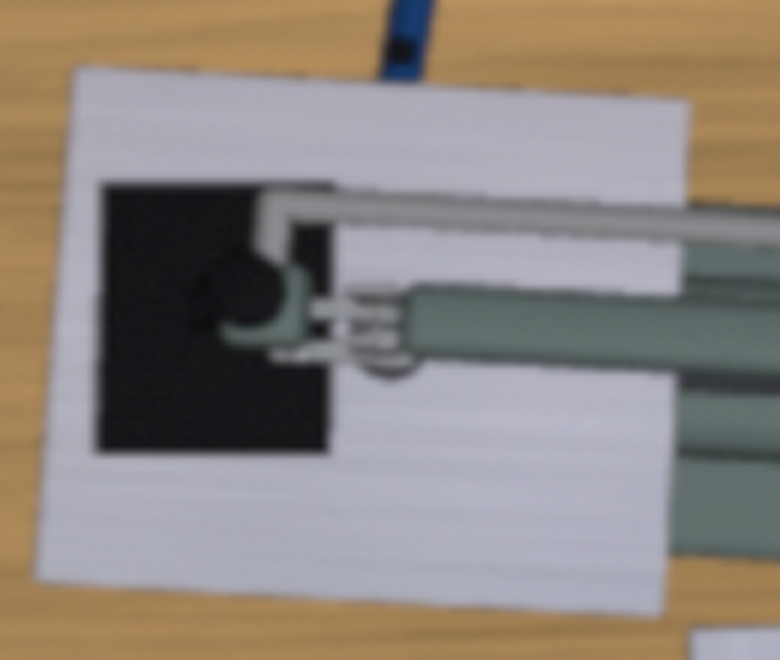

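View pics/t2.png

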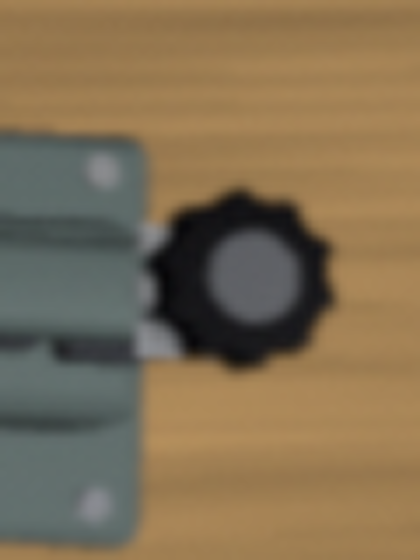

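```bash
python3 - <<'E'
from h import *
s=load('side0.png');t=load('top0.png')
W=tri([(s,(254.3,249.5)),(t,(426.2,219.3))]);print('wheeltop',W,proj(s,W),proj(t,W))
C=tri([(s,(264.1,148.8)),(t,(185+243/6,160+288/6))]);print('cap',C,proj(s,C),proj(t,C))
q=[(77,68),(690,102),(664,614),(36,580)]
Q=np.array([onz(t,(185+a/6,160+b/6),.12) for a,b in q]);print(Q, Q.mean(0))
m=((Q[1]+Q[2])-(Q[0]+Q[3]))/2; n=((Q[0]+Q[1])-(Q[2]+Q[3]))/2; print(m,n,np.linalg.norm(m),np.linalg.norm(n))
d=m+np.array([ n[1],-n[0],0]); d/=np.linalg.norm(d); print('sawx dir',d)
print('along wheel-cap',(W-C)@d, 'perp',(W-C)@np.array([-d[1],d[0],0]))
q=[(100,183),(334,183),(328,453),(96,453)]
P=np.array([onz(t,(185+a/6,160+b/6),.125) for a,b in q]);print(P,P.mean(0))
E
python3 -c "
from h import *
im=cv2.imread('pics/top0.png')[185:225,205:250]; im=np.clip(im.astype(float)*3,0,255).astype('uint8'); cv2.imwrite('pics/t3.png',cv2.resize(im,None,fx=14,fy=14,interpolation=cv2.INTER_CUBIC))
im=cv2.imread('pics/side0.png')[140:185,245:290]; im=np.clip(im.astype(float)*2,0,255).astype('uint8'); cv2.imwrite('pics/s3.png',cv2.resize(im,None,fx=13,fy=13,interpolation=cv2.INTER_CUBIC))"
```

```text
wheeltop [ 0.51433576 -0.17003629  0.26719853] [[254.41027068 249.48852005]] [[426.20703307 219.38974909]]
cap [0.54410982 0.22461486 0.27904556] [[264.22298174 148.78433572]] [[225.50542669 208.15298689]]
[[0.64950881 0.30860097 0.12      ]
 [0.63100333 0.07187658 0.12      ]
 [0.43503049 0.08681094 0.12      ]
 [0.45298934 0.32413879 0.12      ]] [0.54213299 0.19785682 0.12      ]
[-0.01823216 -0.23702612  0.        ] [ 0.19624616 -0.01523609  0.        ] 0.23772629555343625 0.196836717162764
sawx dir [-0.07701588 -0.99702987  0.        ]
along wheel-cap 0.39577206417924954 perp 0.000708776193138927
[[0.60355885 0.29875087 0.125     ]
 [0.60158403 0.20912368 0.125     ]
 [0.49842226 0.21251286 0.125     ]
 [0.50030224 0.30035505 0.125     ]] [0.55096685 0.25518562 0.125     ]
```

View pics/t3.png

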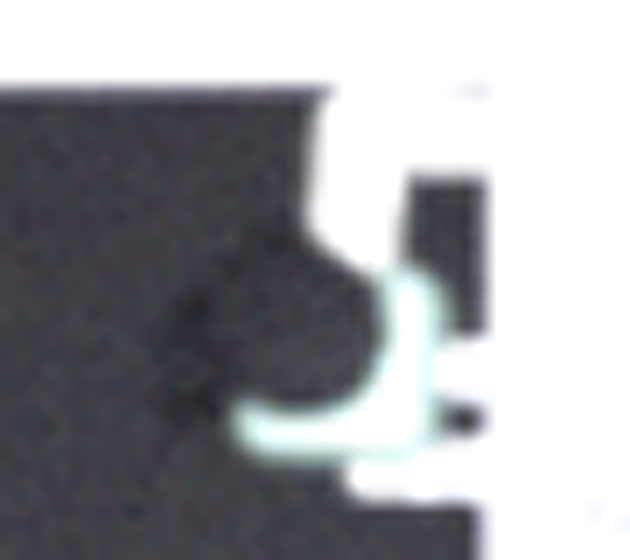

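View pics/s3.png

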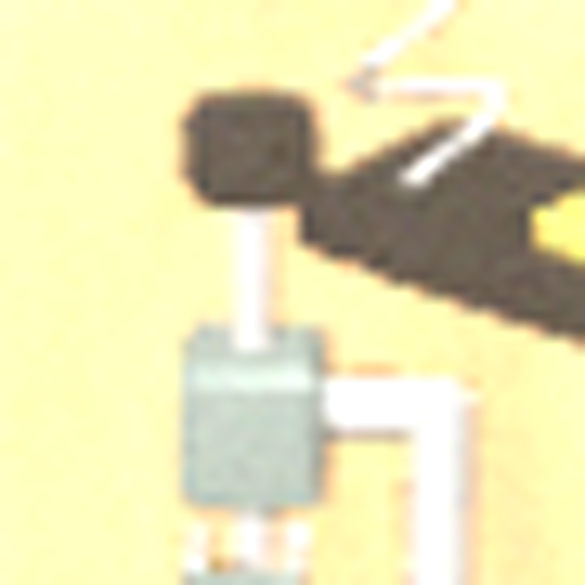

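Look-alikes:
- **Panel:** black on the saw table at top (220,212). The teal square at (158,210), the cream square at (255,300) and the grey stack at (112,125) are not it.
- **Tension wheel:** black and fluted, at top (425,219). The motor at (340,185) is not it.
- **Cap:** top (226,208), side (264,152).

The crops confirm these choices. I now move above the wheel while pre-turning the wrist counter-clockwise.

Request:
{"api": "jog_arm", "payload": {"increments": [{"xyz": [0, 0, 50], "angular": [0, 0, 1.25]}, {"xyz": [20, 20, 100], "angular": [0, 0, 2.5]}, {"xyz": [60, 60, 117], "angular": [0, 0, 3.75]}, {"xyz": [95, 105, 117], "angular": [0, 0, 5]}, {"xyz": [130, 150, 117], "angular": [0, 0, 6.25]}, {"xyz": [165, 195, 117], "angular": [0, 0, 7.5]}, {"xyz": [200, 240, 117], "angular": [0, 0, 8.75]}, {"xyz": [235, 285, 117], "angular": [0, 0, 10]}, {"xyz": [270, 330, 117], "angular": [0, 0, 11.25]}, {"xyz": [305, 375, 117], "angular": [0, 0, 12.5]}, {"xyz": [335, 410, 117], "angular": [0, 0, 13.75]}, {"xyz": [359, 436, 117], "angular": [0, 0, 15]}], "hand": 85}}

```text
time: 1.65
tcp_pos: [0.5144, -0.1677, 0.4205]
tcp_rot: [-1.209, -2.899, -0.0]
contact_force: [-0.5, -1.0, 0.0]
finger_gap: 0.0852
```

Request:
{"api": "jog_arm", "payload": {"increments": [{"xyz": [0, 0, 0], "angular": [0, 0, 1.3]}, {"xyz": [0, 0, 0], "angular": [0, 0, 2.6]}, {"xyz": [0, 0, 0], "angular": [0, 0, 3.9]}, {"xyz": [0, 0, 0], "angular": [0, 0, 5.2]}, {"xyz": [0, 0, 0], "angular": [0, 0, 6.5]}, {"xyz": [0, 0, 0], "angular": [0, 0, 7.5]}, {"xyz": [0, 0, 0], "angular": [0, 0, 7.5]}, {"xyz": [0, 0, 0], "angular": [0, 0, 7.5]}]}}

```text
time: 2.65
tcp_pos: [0.5134, -0.1696, 0.4207]
tcp_rot: [0.388, -3.117, -0.0]
contact_force: [-0.0, -1.1, 0.9]
finger_gap: 0.0851
```

```bash
python3 - <<'E'
from h import *
o=observe(); print(o['time'],o['joint_pos'].round(3),o['tcp_pos'],o['tcp_rot'],o['contact_force'],o['wrist_torque'])
print(cv2.Rodrigues(o['tcp_rot'])[0].round(3))
c=snap('wrist','w1.png'); c=snap('top','top1.png'); 
E
```

```text
2.65 [-0.457 -0.191  1.653 -0.     1.68  -2.275] [ 0.51344183 -0.16955617  0.42068618] [ 3.88259886e-01 -3.11719199e+00 -2.94948684e-04] [-0.02109997 -1.07207494  0.92131251] [ 0.00310977  0.04799435 -0.04133389]
[[-0.969 -0.245 -0.   ]
 [-0.245  0.969  0.   ]
 [ 0.     0.    -1.   ]]
```

View pics/w1.png

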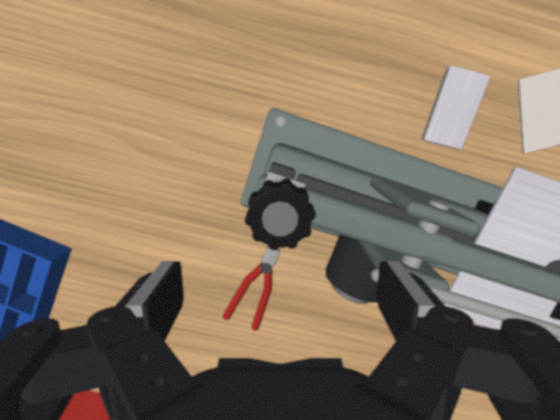

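The wrist view shows the wheel's grey top disc at about (280,218), with the open fingers behind it. I use it to refine the position.

```bash
python3 - <<'E'
from h import *
s=load('side0.png');t=load('top0.png');w=load('w1.png')
print(onz(w,(280.3,217.7),.267), onz(t,(426.2,219.3),.267), onz(s,(254.3,249.5),.267))
print(tri([(s,(254.3,249.5)),(t,(426.2,219.3)),(w,(280.3,217.7))]))
E
python3 -c "
from h import *
crop('w1.png',230,160,330,270,6,'w1c.png')"
```

```text
[ 0.51458756 -0.1681878   0.267     ] [ 0.51452979 -0.17009641  0.267     ] [ 0.5141593  -0.16978186  0.267     ]
[ 0.51438897 -0.16921833  0.2671483 ]
```

View pics/w1c.png

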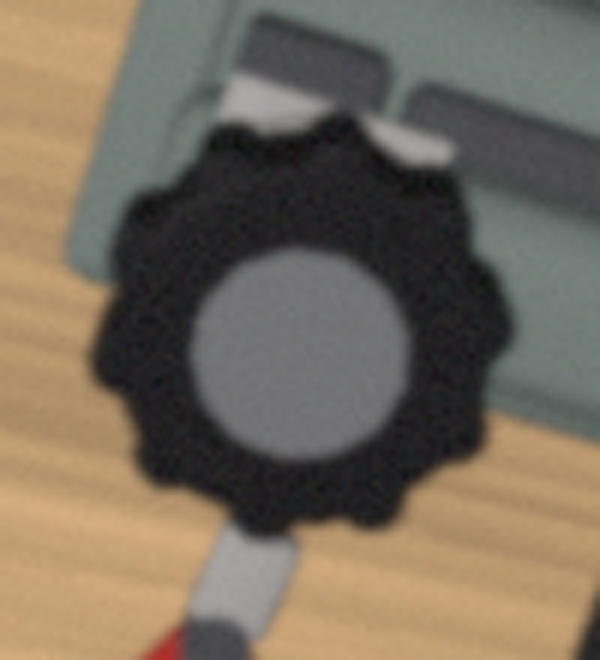

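Request:
{"api": "jog_arm", "payload": {"increments": [{"xyz": [1, 0.5, -30], "angular": [0, 0, 0]}, {"xyz": [1, 0.5, -70], "angular": [0, 0, 0]}, {"xyz": [1, 0.5, -95], "angular": [0, 0, 0]}, {"xyz": [1, 0.5, -107], "angular": [0, 0, 0]}, {"xyz": [1, 0.5, -112], "angular": [0, 0, 0]}, {"xyz": [1, 0.5, -112], "angular": [0, 0, 0]}]}}

```text
time: 3.5
tcp_pos: [0.5148, -0.1692, 0.3098]
tcp_rot: [-0.391, 3.116, -0.001]
contact_force: [-0.6, -0.6, 1.1]
finger_gap: 0.0847
```

Request:
{"api": "jog_arm", "payload": {"increments": [{"xyz": [0, 0, 0], "angular": [0, 0, 0]}, {"xyz": [0, 0, 0], "angular": [0, 0, 0]}, {"xyz": [0, 0, 0], "angular": [0, 0, 0]}, {"xyz": [0, 0, 0], "angular": [0, 0, 0]}, {"xyz": [0, 0, 0], "angular": [0, 0, 0]}, {"xyz": [0, 0, 0], "angular": [0, 0, 0]}], "hand": 30}}

```text
time: 4.25
tcp_pos: [0.5148, -0.1692, 0.3103]
tcp_rot: [-0.391, 3.116, -0.001]
contact_force: [-2.0, 1.3, 6.4]
finger_gap: 0.0505
```

```bash
cat > st.py <<'E'
from h import *
o=observe(); print(o['time'],'q',o['joint_pos'].round(3),'p',o['tcp_pos'].round(4),'rot',o['tcp_rot'].round(3),'F',o['contact_force'].round(2),'M',o['wrist_torque'].round(3),'tau6',o['tau'][5].round(3),'gap',round(o['finger_gap'],4),'v6',o['joint_velocities'][5].round(3))
E
python3 st.py
```

```text
4.25 q [-0.455 -0.151  1.799  0.     1.492 -2.276] p [ 0.5148 -0.1692  0.3103] rot [-3.910e-01  3.116e+00 -1.000e-03] F [-2.04  1.33  6.39] M [ 0.191  0.193 -0.039] tau6 -0.0 gap 0.0505 v6 -0.0
```

Request:
{"api": "jog_arm", "payload": {"increments": [{"xyz": [0, 0, 0], "angular": [0, 0, -0.5]}, {"xyz": [0, 0, 0], "angular": [0, 0, -1.5]}, {"xyz": [0, 0, 0], "angular": [0, 0, -2.5]}, {"xyz": [0, 0, 0], "angular": [0, 0, -3.5]}, {"xyz": [0, 0, 0], "angular": [0, 0, -4]}, {"xyz": [0, 0, 0], "angular": [0, 0, -4]}, {"xyz": [0, 0, 0], "angular": [0, 0, -4]}]}}

```text
time: 5.12
tcp_pos: [0.5148, -0.1691, 0.3103]
tcp_rot: [0.482, 3.103, -0.001]
contact_force: [-1.7, 1.9, 6.1]
finger_gap: 0.0505
```

```bash
python3 st.py
```

```text
5.125 q [-0.455 -0.151  1.799  0.     1.492 -1.717] p [ 0.5148 -0.1691  0.3103] rot [ 4.820e-01  3.103e+00 -1.000e-03] F [-1.68  1.87  6.12] M [0.17  0.254 0.01 ] tau6 0.04 gap 0.0505 v6 0.001
```

Request:
{"api": "jog_arm", "payload": {"increments": [{"xyz": [0, 0, 0], "angular": [0, 0, -1]}, {"xyz": [0, 0, 0], "angular": [0, 0, -2]}, {"xyz": [0, 0, 0], "angular": [0, 0, -3]}, {"xyz": [0, 0, 0], "angular": [0, 0, -4]}, {"xyz": [0, 0, 0], "angular": [0, 0, -4]}, {"xyz": [0, 0, 0], "angular": [0, 0, -4]}]}}

```text
time: 5.88
tcp_pos: [0.5148, -0.1692, 0.3103]
tcp_rot: [1.319, 2.849, -0.0]
contact_force: [-0.7, 1.1, 5.1]
finger_gap: 0.0504
```

```bash
python3 st.py
```

```text
5.875 q [-0.455 -0.151  1.799 -0.     1.492 -1.159] p [ 0.5148 -0.1692  0.3103] rot [ 1.319  2.849 -0.   ] F [-0.72  1.06  5.06] M [0.131 0.216 0.091] tau6 0.063 gap 0.0504 v6 0.001
```

Request:
{"api": "jog_arm", "payload": {"increments": [{"xyz": [0, 0, 0], "angular": [0, 0, -1]}, {"xyz": [0, 0, 0], "angular": [0, 0, -2]}, {"xyz": [0, 0, 0], "angular": [0, 0, -3]}, {"xyz": [0, 0, 0], "angular": [0, 0, -4]}, {"xyz": [0, 0, 0], "angular": [0, 0, -4]}, {"xyz": [0, 0, 0], "angular": [0, 0, -4]}]}}

```text
time: 6.62
tcp_pos: [0.5149, -0.1692, 0.3104]
tcp_rot: [2.052, 2.376, 0.001]
contact_force: [-1.1, 1.1, 6.3]
finger_gap: 0.0504
```

```bash
python3 st.py
```

```text
6.625 q [-0.455 -0.151  1.799 -0.     1.492 -0.601] p [ 0.5149 -0.1692  0.3104] rot [2.052e+00 2.376e+00 1.000e-03] F [-1.08  1.07  6.3 ] M [0.179 0.34  0.24 ] tau6 0.23 gap 0.0504 v6 0.001
```

Request:
{"api": "jog_arm", "payload": {"increments": [{"xyz": [0, 0, 0], "angular": [0, 0, -0.7]}, {"xyz": [0, 0, 0], "angular": [0, 0, -1.4]}, {"xyz": [0, 0, 0], "angular": [0, 0, -2.1]}, {"xyz": [0, 0, 0], "angular": [0, 0, -2.8]}, {"xyz": [0, 0, 0], "angular": [0, 0, -3.5]}, {"xyz": [0, 0, 0], "angular": [0, 0, -3.5]}, {"xyz": [0, 0, 0], "angular": [0, 0, -3.5]}]}}

```text
time: 7.5
tcp_pos: [0.5148, -0.1691, 0.3105]
tcp_rot: [2.566, 1.81, 0.001]
contact_force: [-1.3, 0.9, 6.2]
finger_gap: 0.0505
```

```bash
python3 st.py
```

```text
7.5 q [-0.455 -0.151  1.799 -0.     1.492 -0.112] p [ 0.5148 -0.1691  0.3105] rot [2.566e+00 1.810e+00 1.000e-03] F [-1.26  0.9   6.25] M [0.21  0.318 0.368] tau6 0.391 gap 0.0505 v6 0.002
```

Request:
{"api": "jog_arm", "payload": {"increments": [{"xyz": [0, 0, 0], "angular": [0, 0, -0.6]}, {"xyz": [0, 0, 0], "angular": [0, 0, -1.2]}, {"xyz": [0, 0, 0], "angular": [0, 0, -1.2]}, {"xyz": [0, 0, 0], "angular": [0, 0, -1.2]}, {"xyz": [0, 0, 0], "angular": [0, 0, -1.2]}]}}

```text
time: 8.12
tcp_pos: [0.5149, -0.1691, 0.3105]
tcp_rot: [2.708, 1.589, 0.002]
contact_force: [-1.0, 1.5, 6.5]
finger_gap: 0.0503
```

```bash
python3 - <<'E'
from h import *
exec(open('st.py').read())
for i in range(4):
    snap('side','sx.png');o=observe();print(o['wrist_torque'].round(3),o['tau'][5].round(3))
E
```

```text
8.125 q [-0.455 -0.151  1.799 -0.     1.492  0.055] p [ 0.5149 -0.1691  0.3105] rot [2.708e+00 1.589e+00 2.000e-03] F [-0.96  1.53  6.5 ] M [0.245 0.318 0.477] tau6 0.435 gap 0.0503 v6 0.001
[0.154 0.315 0.441] 0.432
[0.232 0.311 0.409] 0.431
[0.219 0.368 0.424] 0.43
[0.223 0.354 0.416] 0.43
```

The wheel holds at 0.43–0.45 N m, which is within the good band. I open the fingers, lift, and move toward the cap.

Request:
{"api": "jog_arm", "payload": {"increments": [{"xyz": [0, 0, 0], "angular": [0, 0, 0]}, {"xyz": [0, 0, 0], "angular": [0, 0, 0]}, {"xyz": [0, 0, 0], "angular": [0, 0, 0]}, {"xyz": [0, 0, 0], "angular": [0, 0, 0]}, {"xyz": [0, 0, 0], "angular": [0, 0, 0]}, {"xyz": [0, 0, 15], "angular": [0, 0, 0]}, {"xyz": [0, 0, 50], "angular": [0, 0, 0]}, {"xyz": [0, 0, 95], "angular": [0, 0, 0]}, {"xyz": [0, 0, 110], "angular": [0, 0, 0]}, {"xyz": [0, 0, 110], "angular": [0, 0, 0]}], "hand": 85}}

```text
time: 9.57
tcp_pos: [0.5148, -0.1692, 0.4207]
tcp_rot: [2.709, 1.586, 0.003]
contact_force: [0.9, 0.1, 0.6]
finger_gap: 0.0847
```

```bash
python3 st.py
```

```text
9.575 q [-0.455 -0.19   1.652  0.     1.676  0.056] p [ 0.5148 -0.1692  0.4207] rot [2.709 1.586 0.003] F [0.85 0.13 0.61] M [-0.013 -0.039 -0.021] tau6 0.0 gap 0.0847 v6 0.001
```

Request:
{"api": "jog_arm", "payload": {"increments": [{"xyz": [3, 40, 0], "angular": [0, 0, 0]}, {"xyz": [7, 90, 0], "angular": [0, 0, 0]}, {"xyz": [10, 140, 0], "angular": [0, 0, 0]}, {"xyz": [14, 190, 0], "angular": [0, 0, 0]}, {"xyz": [18, 240, 0], "angular": [0, 0, 0]}, {"xyz": [21, 290, 0], "angular": [0, 0, 0]}, {"xyz": [25, 340, 0], "angular": [0, 0, 0]}, {"xyz": [28, 380, 0], "angular": [0, 0, 0]}, {"xyz": [29, 394, 0], "angular": [0, 0, 0]}, {"xyz": [29, 394, 0], "angular": [0, 0, 0]}, {"xyz": [29, 394, 0], "angular": [0, 0, 0]}], "hand": 0}}

```text
time: 10.95
tcp_pos: [0.5435, 0.2238, 0.4183]
tcp_rot: [2.712, 1.586, -0.002]
contact_force: [-0.5, -0.4, -0.4]
finger_gap: -0.0001
```

```bash
python3 st.py; python3 - <<'E'
from h import *
snap('wrist','w2.png');snap('side','side2.png')
E
```

```text
10.95 q [ 2.640e-01 -7.700e-02  1.554e+00 -1.000e-03  1.666e+00  7.770e-01] p [0.5435 0.2238 0.4183] rot [ 2.712e+00  1.586e+00 -2.000e-03] F [-0.55 -0.41 -0.36] M [-0.004  0.033 -0.044] tau6 -0.002 gap -0.0001 v6 0.002
```

View pics/w2.png

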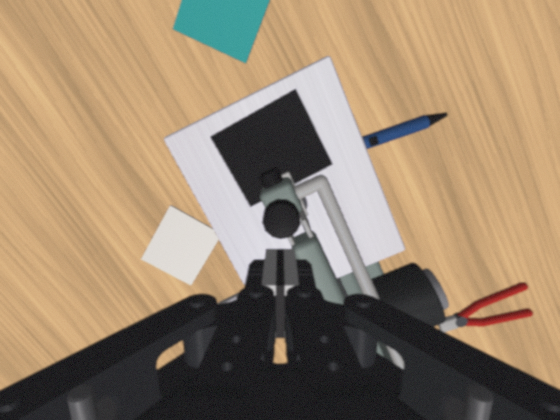

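View pics/side2.png

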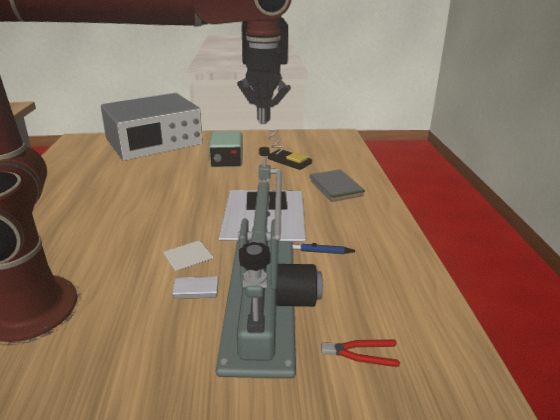

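The wrist view shows the cap at (282,219), straight under the closed fingers. In the side view the fingertips at (264,122) are right above the cap at (264,149).

```bash
python3 - <<'E'
from h import *
w=load('w2.png');s=load('side0.png');t=load('top0.png')
print(onz(w,(281.8,218.5),.281)); C=tri([(w,(281.8,218.5)),(s,(264.1,148.8)),(t,(225.5,208))]);print(C,proj(w,C),proj(s,C),proj(t,C))
crop('w2.png',235,150,335,290,5,'w2c.png')
E
```

```text
[0.54687318 0.22715153 0.281     ]
[0.54492179 0.22561581 0.27796762] [[280.35493175 220.4043898 ]] [[264.54804805 149.03755138]] [[225.05902204 207.81005031]]
```

View pics/w2c.png

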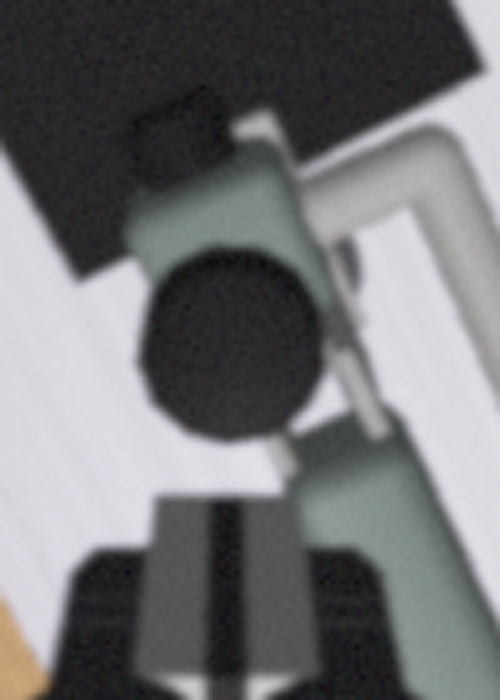

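Request:
{"api": "jog_arm", "payload": {"increments": [{"xyz": [1.5, 2, -20], "angular": [0, 0, 0]}, {"xyz": [1.5, 2, -40], "angular": [0, 0, 0]}, {"xyz": [1.5, 2, -52], "angular": [0, 0, 0]}, {"xyz": [1.5, 2, -57], "angular": [0, 0, 0]}, {"xyz": [1.5, 2, -58], "angular": [0, 0, 0]}, {"xyz": [1.5, 2, -58], "angular": [0, 0, 0]}]}}

```text
time: 11.8
tcp_pos: [0.5452, 0.227, 0.3616]
tcp_rot: [2.711, 1.588, 0.002]
contact_force: [0.8, 0.3, 0.5]
finger_gap: 0.0002
```

```bash
python3 st.py;  python3 - <<'E'
from h import *
snap('side','side3.png'); crop('side3.png',225,100,315,200,6,'s3c.png')
E
```

```text
11.8 q [ 0.269 -0.057  1.627 -0.     1.57   0.78 ] p [0.5452 0.227  0.3616] rot [2.711e+00 1.588e+00 2.000e-03] F [0.77 0.27 0.53] M [-0.035  0.015 -0.022] tau6 -0.0 gap 0.0002 v6 0.002
```

View pics/s3c.png

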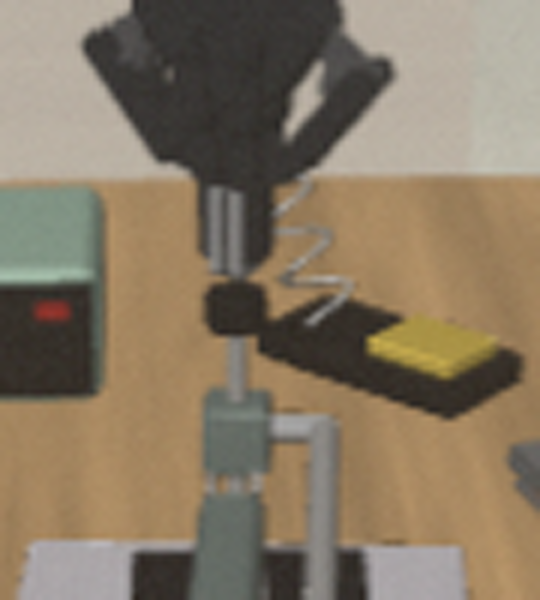

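Request:
{"api": "jog_arm", "payload": {"increments": [{"xyz": [0, -1, -1], "angular": [0, 0, 0]}, {"xyz": [0, -1, -2], "angular": [0, 0, 0]}, {"xyz": [0, -1, -3], "angular": [0, 0, 0]}, {"xyz": [0, -1, -4], "angular": [0, 0, 0]}, {"xyz": [0, -1, -5], "angular": [0, 0, 0]}, {"xyz": [0, -1, -6], "angular": [0, 0, 0]}, {"xyz": [0, -1, -7], "angular": [0, 0, 0]}, {"xyz": [0, -1, -8], "angular": [0, 0, 0]}]}}

```text
time: 12.85
tcp_pos: [0.545, 0.2259, 0.3535]
tcp_rot: [2.711, 1.588, 0.001]
contact_force: [-1.7, -0.3, 3.3]
finger_gap: -0.0003
```

Request:
{"api": "jog_arm", "payload": {"increments": [{"xyz": [0, 0, -1], "angular": [0, 0, 0]}, {"xyz": [0, 0, -2], "angular": [0, 0, 0]}, {"xyz": [0, 0, -3], "angular": [0, 0, 0]}, {"xyz": [0, 0, -4], "angular": [0, 0, 0]}]}}

```text
time: 13.35
tcp_pos: [0.545, 0.2259, 0.3488]
tcp_rot: [-2.711, -1.588, -0.0]
contact_force: [-1.7, -0.4, 3.0]
finger_gap: -0.0002
```

```bash
python3 st.py;  python3 - <<'E'
from h import *
snap('side','side4.png'); crop('side4.png',225,100,315,200,6,'s4c.png')
E
```

```text
13.35 q [ 0.267 -0.053  1.644  0.     1.55   0.778] p [0.545  0.2259 0.3488] rot [-2.711 -1.588 -0.   ] F [-1.74 -0.39  3.  ] M [-0.051  0.275 -0.002] tau6 0.0 gap -0.0002 v6 -0.001
```

View pics/s4c.png

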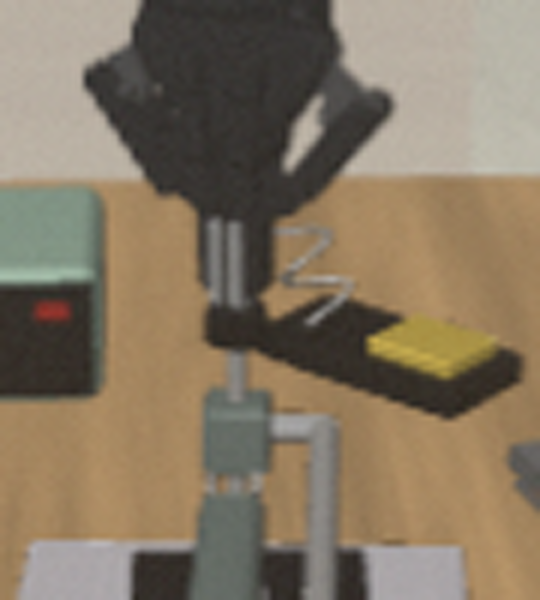

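The fingers now sit on the cap and it slides at about 3–4 N. I continue in small steps.

Request:
{"api": "jog_arm", "payload": {"increments": [{"xyz": [0, 0, -1], "angular": [0, 0, 0]}, {"xyz": [0, 0, -2], "angular": [0, 0, 0]}, {"xyz": [0, 0, -3], "angular": [0, 0, 0]}, {"xyz": [0, 0, -4], "angular": [0, 0, 0]}, {"xyz": [0, 0, -5], "angular": [0, 0, 0]}]}}

```text
time: 14.02
tcp_pos: [0.545, 0.2259, 0.3438]
tcp_rot: [2.711, 1.588, 0.0]
contact_force: [-1.4, 0.1, 2.9]
finger_gap: -0.0
```

Request:
{"api": "jog_arm", "payload": {"increments": [{"xyz": [0, 0, -0.5], "angular": [0, 0, 0]}, {"xyz": [0, 0, -1], "angular": [0, 0, 0]}, {"xyz": [0, 0, -1.5], "angular": [0, 0, 0]}, {"xyz": [0, 0, -2], "angular": [0, 0, 0]}]}}

```text
time: 14.52
tcp_pos: [0.545, 0.2259, 0.3419]
tcp_rot: [-2.711, -1.588, -0.0]
contact_force: [-1.6, 0.0, 3.1]
finger_gap: -0.0
```

Each step is now about 0.5 mm, and I check the force after every few.

Request:
{"api": "jog_arm", "payload": {"increments": [{"xyz": [0, 0, -0.5], "angular": [0, 0, 0]}, {"xyz": [0, 0, -1], "angular": [0, 0, 0]}]}}

```text
time: 14.78
tcp_pos: [0.545, 0.2259, 0.3409]
tcp_rot: [-2.711, -1.588, -0.0]
contact_force: [-1.4, 0.0, 3.2]
finger_gap: 0.0
```

Request:
{"api": "jog_arm", "payload": {"increments": [{"xyz": [0, 0, -0.5], "angular": [0, 0, 0]}, {"xyz": [0, 0, -1], "angular": [0, 0, 0]}]}}

```text
time: 15.02
tcp_pos: [0.545, 0.2259, 0.3399]
tcp_rot: [2.711, 1.588, 0.0]
contact_force: [-1.1, -0.5, 3.8]
finger_gap: -0.0002
```

Request:
{"api": "jog_arm", "payload": {"increments": [{"xyz": [0, 0, -0.4], "angular": [0, 0, 0]}, {"xyz": [0, 0, -0.8], "angular": [0, 0, 0]}]}}

```text
time: 15.28
tcp_pos: [0.545, 0.2259, 0.3391]
tcp_rot: [-2.711, -1.588, -0.0]
contact_force: [-0.6, 0.7, 3.6]
finger_gap: -0.0002
```

Request:
{"api": "jog_arm", "payload": {"increments": [{"xyz": [0, 0, -0.5], "angular": [0, 0, 0]}]}}

```text
time: 15.4
tcp_pos: [0.545, 0.2259, 0.3386]
tcp_rot: [-2.711, -1.588, -0.0]
contact_force: [-0.4, -0.9, 6.2]
finger_gap: -0.0001
```

Request:
{"api": "jog_arm", "payload": {"increments": [{"xyz": [0, 0, -0.5], "angular": [0, 0, 0]}]}}

```text
time: 15.52
tcp_pos: [0.545, 0.2259, 0.3387]
tcp_rot: [2.711, 1.588, 0.0]
contact_force: [-1.5, -0.2, 6.6]
finger_gap: -0.0003
```

Request:
{"api": "jog_arm", "payload": {"increments": [{"xyz": [0, 0, -0.3], "angular": [0, 0, 0]}, {"xyz": [0, 0, -0.3], "angular": [0, 0, 0]}]}}

```text
time: 15.78
tcp_pos: [0.545, 0.2259, 0.3387]
tcp_rot: [2.711, 1.588, 0.001]
contact_force: [-1.6, -0.9, 5.8]
finger_gap: -0.0001
```

```bash
python3 st.py
```

```text
15.775 q [ 0.267 -0.049  1.657 -0.     1.533  0.778] p [0.545  0.2259 0.3387] rot [2.711e+00 1.588e+00 1.000e-03] F [-1.57 -0.95  5.83] M [-0.093  0.375  0.051] tau6 -0.0 gap -0.0001 v6 0.0
```

Request:
{"api": "jog_arm", "payload": {"increments": [{"xyz": [0, 0, -0.5], "angular": [0, 0, 0]}, {"xyz": [0, 0, -1], "angular": [0, 0, 0]}]}}

```text
time: 16.02
tcp_pos: [0.545, 0.226, 0.3386]
tcp_rot: [2.711, 1.588, 0.001]
contact_force: [-3.4, -1.3, 11.1]
finger_gap: -0.0004
```

```bash
python3 - <<'E'
from h import *
exec(open('st.py').read())
for i in range(3):
    snap('side','side5.png');snap('top','top5.png');o=observe();print(o['contact_force'].round(2),o['tcp_pos'].round(5))
crop('side5.png',225,100,315,200,6,'s5c.png')
E
```

```text
16.025 q [ 0.267 -0.049  1.657 -0.     1.533  0.778] p [0.545  0.226  0.3386] rot [2.711e+00 1.588e+00 1.000e-03] F [-3.36 -1.32 11.13] M [-0.227  0.717 -0.03 ] tau6 -0.0 gap -0.0004 v6 -0.001
[-3.59 -1.09  8.01] [0.545   0.22594 0.33861]
[-2.9  -1.86  8.35] [0.545   0.22594 0.33864]
[-3.76 -0.59  8.31] [0.545   0.22595 0.33863]
```

View pics/s5c.png

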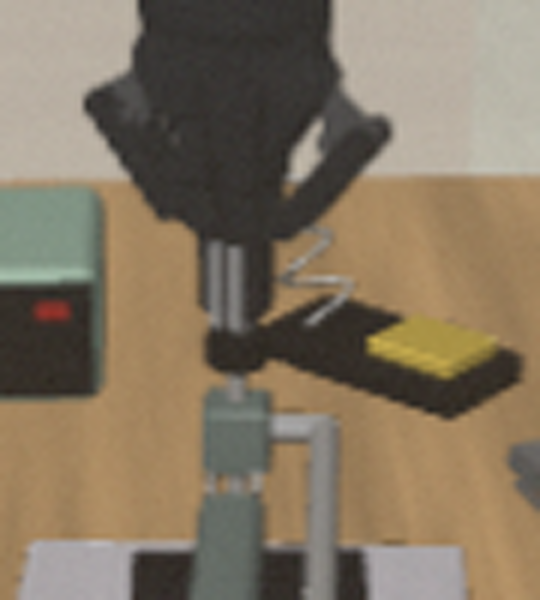

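The cap is at a hard stop: the height holds at 0.3386 m, as predicted for the foot on the panel, while the force rises to 8–11 N. I retreat upward.

Request:
{"api": "jog_arm", "payload": {"increments": [{"xyz": [0, 0, 2], "angular": [0, 0, 0]}, {"xyz": [0, 0, 10], "angular": [0, 0, 0]}, {"xyz": [0, 0, 40], "angular": [0, 0, 0]}, {"xyz": [0, 0, 80], "angular": [0, 0, 0]}, {"xyz": [0, 0, 100], "angular": [0, 0, 0]}, {"xyz": [0, 0, 100], "angular": [0, 0, 0]}, {"xyz": [0, 0, 100], "angular": [0, 0, 0]}]}}

```text
time: 17.2
tcp_pos: [0.5448, 0.2258, 0.4347]
tcp_rot: [-2.71, -1.587, 0.004]
contact_force: [0.1, -0.2, 0.2]
finger_gap: 0.0001
```

```bash
python3 - <<'E'
from h import *
exec(open('st.py').read())
snap('side','side6.png');snap('wrist','w6.png')
a=cv2.resize(cv2.imread('pics/side6.png')[135:235,215:315],None,fx=4,fy=4)
b=cv2.resize(cv2.imread('pics/side0.png')[135:235,215:315],None,fx=4,fy=4)
cv2.imwrite('pics/cmp6.png',np.hstack([b,a]))
E
```

```text
17.2 q [ 0.267 -0.074  1.524 -0.     1.694  0.778] p [0.5448 0.2258 0.4347] rot [-2.71  -1.587  0.004] F [ 0.15 -0.19  0.2 ] M [-0.02  -0.023 -0.064] tau6 -0.0 gap 0.0001 v6 0.0
```

View pics/cmp6.png

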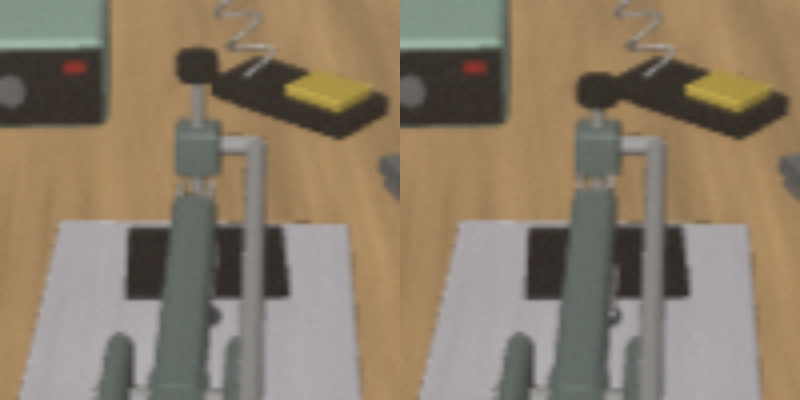

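View pics/w6.png

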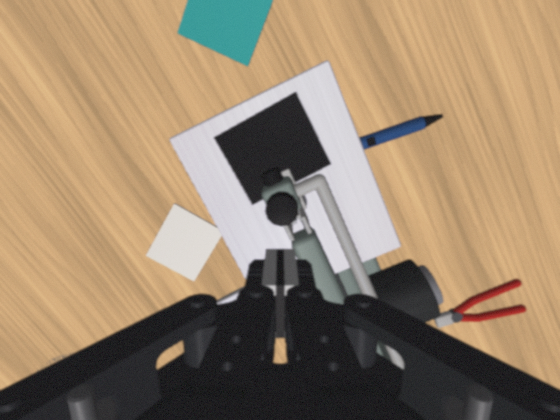

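The cap has dropped about 15 mm, and the panel looks unmoved in the before/after crops. The pump and cutters look undisturbed in the wrist view. Nothing touches the robot, so I hand the job in.

```bash
python3 -c "
from h import *
print(r.hand_in())"
```

```text
the job is handed in; nothing more can be done
None
```

The saw is set up and the job is handed in at about 17 s of the 61 s allowed. I got no verdict back.

- **Blade tension:** I wound the wheel clockwise about 2.33 rad in one grip, so no regrip was needed. Held still, the last-joint torque settled at 0.43 N m. The wrist moment read 0.41–0.48 N m, so both are in the good band of 0.38–0.53. The blade pull itself was not measured; it is inferred from that moment.
- **Hold-down:** I pressed the cap down with closed fingers at about 3–4 N. It hit a hard stop with the tool at 0.3386 m, which matches the height worked out for the foot resting on the panel. The largest push read at the end of a move was about 11 N.
- **Last checks:** After I lifted clear, the contact force was near zero. The panel looked unmoved in the side view, and the pump and cutters looked undisturbed in the wrist view. I did not closely compare the blade tin before and after; the arm never came near it. The foot itself was not seen from close up.

The checks agreed, apart from about 0.04 N m of noise or offset between the two torque readings.

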